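# Bring a packed carton into the photo bay and hold the camera up for its packing record

### The job

Push the open carton along the roller track into the photo bay until it sits fully home against the end stop, rolling it gently without lifting it off the rollers. Then squeeze the button in the side of the camera column's grip, pull the column up past its first stop to the second stop at the top of its travel, and finish while still holding it up there for the picture; leave the other things on the bench alone.

Things in the scene. Friction and masses are not known exactly. Their poses are not given: they have to be found in the camera images.
- carton_center (a point): Centre (half-way up) of the open brown carton packed with small white-and-black boxes: 150 mm wide (its x, across the track), 200 mm long (its y, along it), 70 mm high, walls 5 mm, 0.4 to 0.8 kg, boxes ending 21 mm below the rim. It starts on the rollers of the infeed part, on the robot's left of the bay, its rim 120 mm above the table.
- track: Aluminium roller track, fixed, 560 mm long. Origin on the table under its middle line, 102 mm from bay_home. Its y runs along it from the bay to the open infeed end (robot's left, at y = 350 mm), x across, away from the robot. Free-turning 24 mm rollers 35 mm apart, tops 50 mm above the table; guide rails 174 mm apart, 74 mm high. A carton let go at speed coasts some cm; pushing takes 1 to 3 N.
- bay_home (a point): Where the carton's centre is when fully home in the photo bay, 85 mm above the table; axes as the track's. The carton is pushed towards -y. 100 mm beyond this point in -y, two black rubber bumpers on an upright steel plate are the end stop. Steel side plates 164 mm apart with flared mouths flank the bay, up to 85 mm above the table.
- grip (a point): Centre of the black upright grip on top of the camera column, beyond the end stop: 30 mm in x, 36 mm in y, top 29 mm and underside 31 mm from this point, which is 213 mm above the table when parked. z up; +x is the button's side; +y the boom's. The 20 mm wide boom runs 33 to 45 mm below this point. The column slides in a fixed upright profile of 40 x 34 mm on a base plate.
- button_face (a point): Middle of the outer face of the grip's button when out: a grey plate 18 mm wide and 28 mm high on the grip's +x face, standing 7 mm out of it, at the height of the grip's centre and 22 mm from it. Pinching the grip across its x, one finger on the button and the other on the bare -x face, pushes it in; axes as the grip's.
- camera (a point): Centre of the white camera at the end of the boom, 54 x 64 x 26 mm (x, y, z), 185 mm out from the grip's axis, over the bay. Its lens is 142 mm above the table when parked, so the carton passes under it with 22 mm to spare.
- grip_button (a joint): How far the grip's button is pushed in, m: 0 out, 0.007 fully in (flush). Springs back; 3 N to start, 6 N fully in. In by more than 0.005 it frees the column; when it is out its catch locks the column when parked and at the first stop (1 mm of play). Elsewhere the catch only rides along inside.
- column (a joint): How far the telescoping column is pulled up, m: 0 parked, 0.050 first stop (catches there if the button is let out), 0.110 second stop, the hard upper end of its travel. Nothing catches at the second stop: let go there, it sinks back by its own weight (about 0.5 kg) to the first stop. With the button in, it moves straight up with about 6 N.
Not all that is in view belongs to the job. What is shaped like the part that bears carton_center but green or purple is not meant.

How it is judged:
By the outcome, as a careful person would: the job done as asked, in the order asked, and still so for the second after the job is handed in, while the arm keeps its last pose, push and grip.
It also fails if it takes over 50 s, if anything falls off the work surface, if the arm or the gripper's body presses on something with over 40 N, if the wrist force passes 120 N, or if a joint passes its speed limit or range.

### The arm

A 7-joint arm with a two-finger parallel gripper is mounted at the origin on the work surface. World frame = base frame: x ahead of the robot, y to its left, z up, the work surface at z = 0. Lengths are in m, angles in rad, forces in N, time in s.
With the tool pointing down it reaches from about 0.4 to 0.85 m from the base axis. Payload 10.4 kg.
Tool frame: the origin (TCP) lies between the finger pads; the fingertips stand 22 mm ahead of it and the grasp point (between the pads) lies 3 mm ahead of it; z points along the fingers, y is the line along which they close (so a half turn about z gives the same grasp; the last joint's range is limited). The gripper opens to 85 mm and grips with 20 to 120 N. Pads are 22 mm wide; open, the fingers measure 114 mm over their backs; the gripper's body (76 mm by 85 mm) begins 54 mm behind the grasp point. The pads swing forward as they close: fully open they stand 13 mm farther back than shut.
Start: joints at [1.275, 0.332, -0.065, 1.46, 0.022, 1.35, -0.088], TCP at [0.168, -0.602, 0.218] pointing down, gripper open.
Joint ranges: [-2.6, 2.6], [-0.5, 2.12], [-1.47, 1.34], [0.16, 2.42], [-1.27, 4.41], [0.06, 2.06], [-2.6, 2.6]. Speed limits (rad/s): [2.22, 2.22, 2.79, 2.79, 3.14, 3.14, 3.14].

### API

Orientations are given as a unit quaternion [x, y, z, w].
In Python, from workcell import manip, camera, ticket, boxes_of, outline_of gives the robot as it stands.
- The arm moves only by the tool carry_out, never from a script. Its argument "deltas" is a list of rows, each a list of 5 numbers: the shift along the tool's x, y, z as a fraction of full scale, then the turn about the tool's z as a fraction of full scale, then the opening, from -1 (shut) to 1 (fully open), so that 0 is half open. In form: [[tx, ty, tz, spin, gripper], ...]. A call has 1 to 20 rows; each row is the pose to reach, as a shift and turn from the pose commanded when the call began, along the tool's axes at that moment; what a row does not reach only later rows make up. Full scale, the value 1, is 150 mm for a shift and 30 degrees for a turn. A row lasts 1/8 s, in which the tool goes at most 62.5 mm and 10.7 degrees, less where a joint would pass 70% of its speed; a pose out of reach is approached as far as the arm can. A call with a number of a shift or a turn outside -1 to 1 is refused whole. A call with a gripper value outside its range is refused whole. The fingers move at their own pace and stop on an object; "force" is the grip in N (left out, the last holds). Time passes only in rows, so rows that repeat a pose let the fingers close. It gives the time, the measured TCP pose, the force, the opening and the grip force at its end, in the units of the state.
- manip.get_obs(): the state, without advancing time (a new reading comes with each control period).
- camera(name): name is "side" or "top" or "wrist"; returns a dict with "img" (384x512x3 uint8, red, green, blue), "depth" (384x512 float32, m along the optical axis (not along the pixel's ray), 0 where there is no reading), "vertical_fov" (degrees; the focal length in pixels is half the picture's height over the tangent of half this angle, whatever the lens; pixels are square), "cx", "cy" (the principal point, pixels), "R" (3x3) and "t" (3): a world point X has camera coordinates R X + t. Camera axes: x right, y down, z forward; pixel columns grow to the right and rows downward; lengths in m; the calibration is good to about 2 mm. A picture is of the moment at which its call begins.
- ticket.hand_in(): hands the job in; it is judged then, once.
Trained networks look in a picture, given as the dict that the camera call returned (one of the last four; its "shot" number tells which), for a name from the list of things; names that differ only in an ending like _2 or _b are one class to them, and where a whole thing is asked for, a point or a joint stands for the part that bears it (a point fixed in the world has none). Each returns a list of dicts, best first, with "conf" (0 to 1); they miss things now and then, are a little off and sometimes report something else, mostly with a low value. They report only what shows in the picture. A call takes as long as a camera call. They do not tell look-alikes from the thing itself.
- boxes_of(query, picture): "position" ([x, y, z] in m, in world coordinates, good to about 4 mm: the middle of the surface that is visible of it).
- outline_of(query, picture): "region" (384x512 bool, what is visible of it).
The state is a dict: "clock": time; "joint_pos": joint angles; "joint_velocities": joint speeds; "tau": joint torques, N m; "position": TCP position; "ee_rot": TCP orientation; "ft_force": force on the tool from outside, world axes, zero at the start; "torque": the same for the moment, N m; "grip_width": opening from 0.0 (shut) to 1.0 (fully open); "grasp_force": force on a finger pad.
Only numpy, scipy, OpenCV 4.12 (cv2) and the standard library are available. Lean on these libraries where they do the work, as an engineer would, in place of code of your own. Each camera call takes 0.05 s, during which the arm holds its last target. There are 200 camera calls.

## Working session

There is one attempt and no reset: what is moved stays moved. The work goes in short steps, Python scripts to look and compute and a tool call to move; the robot and the scene stay as the last step left them, time stands still between calls to the robot, and variables do not carry over. Pictures are saved under pics/ and viewed, at most 10 in all, crops included, and the job is handed in when it is done.

Besides the shell and the picture viewer there is one more tool, called after "Call:" in YAML: its name, and indented under it one key for each argument. carry_out: Moves the arm, as the interface text tells. Its arguments: {"type":"object","properties":{"deltas":{"type":"array","items":{"type":"array","items":{"type":"number"}}},"force":{"type":"number"}},"required":["deltas"]}

```bash
mkdir -p pics; cat > h.py <<'E'
import numpy as np, cv2
from workcell import manip, camera, ticket, boxes_of, outline_of
def pts(p):
    f=p["img"].shape[0]/2/np.tan(np.radians(p["vertical_fov"])/2)
    v,u=np.mgrid[:384,:512]; d=p["depth"]
    c=np.stack([(u-p["cx"])/f*d,(v-p["cy"])/f*d,d],-1)
    return (c-p["t"])@p["R"]
def save(p,n): cv2.imwrite("pics/"+n,cv2.cvtColor(p["img"],cv2.COLOR_RGB2BGR))
def px(p,X):
    f=p["img"].shape[0]/2/np.tan(np.radians(p["vertical_fov"])/2)
    c=p["R"]@np.array(X)+p["t"]; return c[:2]/c[2]*f+[p["cx"],p["cy"]]
E
python3 - <<'E'
from h import *
o=manip.get_obs(); print({k:np.round(v,3) for k,v in o.items()})
ims=[]
for n in ["top","side"]:
    p=camera(n); ims.append(p["img"])
    print(n,np.round(p["R"],2).tolist(),np.round(p["t"],2))
    for q in ["carton_center","track","grip","button_face","camera"]:
        for b in boxes_of(q,p)[:3]: print(n,q,round(b["conf"],2),np.round(b["position"],3),px(p,b["position"]).round())
    save(p,n+"0.png")
E
```

```text
{'clock': np.float64(0.0), 'joint_pos': array([ 1.275,  0.333, -0.065,  1.461,  0.022,  1.35 , -0.088]), 'joint_velocities': array([-0.   ,  0.001,  0.002, -0.   ,  0.001,  0.001, -0.001]), 'tau': array([-0.0000e+00, -6.2545e+01,  4.9000e-02, -3.9161e+01,  1.6000e-02,
        1.0000e-02,  0.0000e+00]), 'position': array([ 0.168, -0.601,  0.217]), 'ee_rot': array([ 0.991,  0.136, -0.   , -0.001]), 'ft_force': array([ 0.037, -0.22 , -0.088]), 'torque': array([-0.019, -0.018,  0.01 ]), 'grasp_force': np.float64(0.0), 'grip_width': np.float64(1.0)}
top [[-0.02, -1.0, 0.01], [-0.99, 0.01, -0.1], [0.1, -0.02, -0.99]] [0.13 0.39 1.28]
top carton_center 0.9 [0.538 0.136 0.104] [258. 141.]
top carton_center 0.7 [0.195 0.339 0.052] [193. 256.]
top carton_center 0.66 [0.467 0.582 0.046] [116. 169.]
top track 0.77 [0.51  0.035 0.051] [290. 153.]
top grip 0.65 [ 0.578 -0.142  0.181] [355. 120.]
top camera 0.87 [ 0.58  -0.146  0.184] [356. 119.]
side [[-0.71, -0.7, -0.0], [-0.53, 0.54, -0.66], [0.46, -0.47, -0.76]] [0.38 0.24 1.14]
side carton_center 0.83 [0.531 0.146 0.101] [223. 185.]
side carton_center 0.8 [0.452 0.586 0.049] [118. 306.]
side carton_center 0.6 [0.189 0.345 0.05 ] [258. 311.]
side track 0.63 [0.499 0.143 0.047] [232. 201.]
side grip 0.82 [ 0.576 -0.157  0.185] [281. 112.]
side camera 0.97 [ 0.576 -0.156  0.179] [280. 113.]
```

View pics/top0.png

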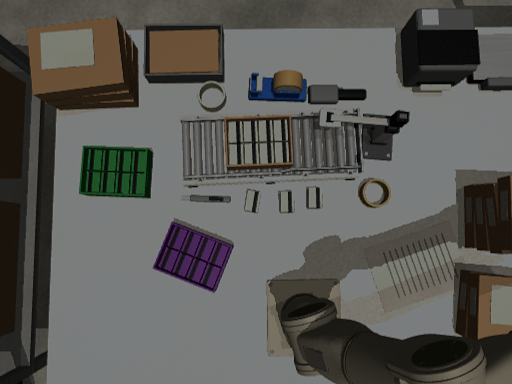

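View pics/side0.png

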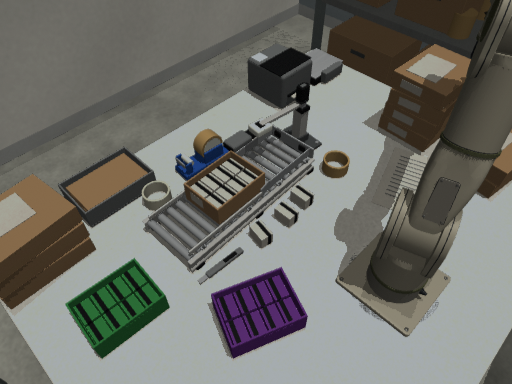

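The brown carton is at top (258,141). The green (116,171) and purple (193,256) ones are look-alikes. The grip is the black block at top (398,117), side (303,93). Next I'll measure the frames and confirm in a crop.

```bash
python3 - <<'E'
from h import *
A=[]
for n in ["top","side"]:
    p=camera(n); P=pts(p); ok=p["depth"]>0
    for q,zl,zh in [("carton_center",.112,.128),("track",.066,.08)]:
        b=outline_of(q,p)
        for r in b[:4]:
            m=r["region"]&ok&(P[...,2]>zl)&(P[...,2]<zh)
            Q=P[m]
            if len(Q)<20: continue
            rc=cv2.minAreaRect((Q[:,:2]*1000).astype(np.float32)); print(n,q,round(r["conf"],2),len(Q),np.round(rc[0],1),np.round(rc[1],1),round(rc[2],2), Q[:,2].mean().round(3))
    # grip cloud
    P2=P[ok&(P[...,2]>.15)&(P[...,0]>.45)&(P[...,0]<.68)&(P[...,1]<-.08)&(P[...,1]>-.40)&(P[...,2]<.27)]
    g=P2[P2[:,2]>.234]; print(n,"griptop",len(g),g.min(0).round(3),g.max(0).round(3),np.median(g,0).round(3))
    g=P2[(P2[:,2]>.16)&(P2[:,2]<.19)]
    print(n,"boom/cam",len(g),g.min(0).round(3),g.max(0).round(3), np.round(cv2.fitLine((g[:,:2]*1000).astype(np.float32),cv2.DIST_HUBER,0,.01,.01).ravel(),3))
    c=(330,90,80,80) if n=="top" else (255,60,80,80)
    x,y,w,h=c; A.append(cv2.resize(p["img"][y:y+h,x:x+w],(390,390),interpolation=cv2.INTER_CUBIC))
cv2.imwrite("pics/crop.png",cv2.cvtColor(np.hstack(A),cv2.COLOR_RGB2BGR))
E
```

```text
top carton_center 0.64 420 [535.5 134. ] [151.7 199.7] 1.36 0.12
top track 0.59 504 [532.7  92.9] [196.1 544.2] 2.06 0.073
top griptop 150 [ 0.554 -0.276  0.234] [ 0.585 -0.238  0.248] [ 0.568 -0.255  0.242]
top boom/cam 608 [ 0.545 -0.276  0.16 ] [ 0.611 -0.08   0.19 ] [ 1.62000e-01  9.87000e-01  5.73822e+02 -1.71785e+02]
side carton_center 0.84 532 [538. 134.] [154.3 203.5] 1.44 0.117
side track 0.91 728 [534.3  91.7] [189.1 550.9] 1.33 0.072
side griptop 76 [ 0.553 -0.275  0.234] [ 0.586 -0.235  0.246] [ 0.567 -0.253  0.241]
side boom/cam 393 [ 0.547 -0.276  0.16 ] [ 0.614 -0.08   0.189] [ 1.35000e-01  9.91000e-01  5.70753e+02 -1.85334e+02]
```

View pics/crop.png

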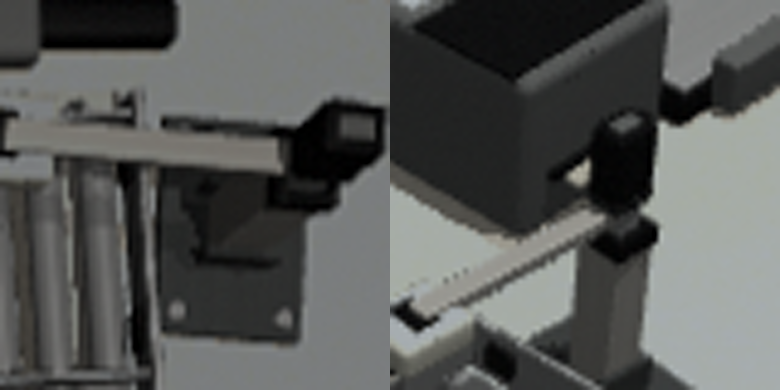

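The crop shows the black grip on the column, with the boom running left to the white camera. The button is on the hidden far side. Carton centre is about (0.537,0.134) with yaw 1.4°, the home point about (0.537,-0.08), and the grip about (0.569,-0.255). I'll move up and around now.

Call:
carry_out:
  deltas:
    - [0.89, -0.44, -0.8, -1, 0.5]
    - [0.89, -0.44, -0.8, -1, 0.5]
    - [0.89, -0.44, -0.8, -1, 0]
    - [0.89, -0.44, -0.8, -1, 0]
  force: 30

```text
clock: 1.4
position: [0.2835, -0.5005, 0.3421]
ee_rot: [0.92, 0.391, 0.001, 0.003]
ft_force: [-0.1, -0.8, 0.1]
grip_width: 0.5
grasp_force: 0.0
```

Call:
carry_out:
  deltas:
    - [0.95, -0.15, 0, -1, 0]
    - [0.95, -0.15, 0, -1, 0]
    - [0.95, -0.15, 0, -1, 0]
    - [0.95, -0.15, 0, -1, 0]

```text
clock: 1.9
position: [0.3631, -0.3842, 0.338]
ee_rot: [0.79, 0.613, -0.0, -0.0]
ft_force: [-0.4, 0.4, 0.4]
grip_width: 0.502
grasp_force: 0.0
```

Call:
carry_out:
  deltas:
    - [1, 0, 0, -0.53, 0]
    - [1, 0, 0, -0.53, 0]
    - [1, 0, 0, -0.53, 0]
    - [1, 0, 0, -0.53, 0]

```text
clock: 2.4
position: [0.3998, -0.2396, 0.3383]
ee_rot: [0.699, 0.715, -0.0, 0.0]
ft_force: [-0.4, -0.2, 0.1]
grip_width: 0.496
grasp_force: 0.0
```

Call:
carry_out:
  deltas:
    - [1, 0.3, 0, 0, 0]
    - [1, 0.3, 0, 0, 0]
    - [1, 0.3, 0, 0, 0]

```text
clock: 2.78
position: [0.4414, -0.0879, 0.3383]
ee_rot: [0.699, 0.715, 0.0, 0.0]
ft_force: [0.0, -0.3, 0.3]
grip_width: 0.498
grasp_force: 0.0
```

Call:
carry_out:
  deltas:
    - [1, 0.3, 0, 0, 0]
    - [1, 0.3, 0, 0, 0]
    - [1, 0.3, 0, 0, 0]

```text
clock: 3.15
position: [0.4829, 0.0633, 0.3381]
ee_rot: [0.699, 0.715, 0.0, -0.0]
ft_force: [0.4, -0.8, -0.3]
grip_width: 0.498
grasp_force: 0.0
```

Call:
carry_out:
  deltas:
    - [1, 0.3, 0, 0, 0]
    - [1, 0.3, 0, 0, 0]
    - [1, 0.3, 0, 0, 0]

```text
clock: 3.52
position: [0.5246, 0.2142, 0.337]
ee_rot: [0.699, 0.715, -0.0, -0.001]
ft_force: [0.7, -0.2, 0.5]
grip_width: 0.501
grasp_force: 0.0
```

Call:
carry_out:
  deltas:
    - [0.45, 0.05, 0.5, 0, 0]
    - [0.45, 0.05, 0.5, 0, 0]
    - [0.45, 0.05, 0.5, 0, 0]

```text
clock: 3.9
position: [0.5289, 0.2804, 0.2597]
ee_rot: [0.699, 0.716, -0.002, -0.001]
ft_force: [-0.3, -1.0, 0.1]
grip_width: 0.5
grasp_force: 0.0
```

```bash
python3 - <<'E'
from h import *
o=manip.get_obs(); print({k:np.round(o[k],4) for k in ["clock","position","ee_rot","joint_pos"]})
p=camera("wrist"); P=pts(p); ok=p["depth"]>0
save(p,"w1.png")
Q=P[ok&(abs(P[...,2]-.118)<.006)&(abs(P[...,0]-.535)<.09)]
print(len(Q),Q.min(0).round(3),Q.max(0).round(3))
E
```

```text
{'clock': np.float64(3.9), 'position': array([0.5289, 0.2804, 0.2597]), 'ee_rot': array([ 0.6986,  0.7155, -0.0024, -0.0012]), 'joint_pos': array([ 0.1615,  0.4096, -0.9628,  1.4274,  0.3321,  1.4814, -0.7688])}
1303 [0.462 0.1   0.112] [0.612 0.238 0.123]
```

Call:
carry_out:
  deltas:
    - [0, 0.03, 0.4, 0, 0]
    - [0, 0.03, 0.8, 0, 0]
    - [0, 0.03, 1, 0, 0]
    - [0, 0.03, 1, 0, 0]

```text
clock: 4.45
position: [0.534, 0.2786, 0.1121]
ee_rot: [0.699, 0.715, -0.001, 0.0]
ft_force: [0.3, 0.8, 1.1]
grip_width: 0.501
grasp_force: 0.0
```

Call:
carry_out:
  deltas:
    - [-0.05, 0, 0.06, 0, 0]
    - [-0.1, 0, 0.06, 0, 0]
    - [-0.15, 0, 0.06, 0, 0]
    - [-0.18, 0, 0.06, 0, 0]
    - [-0.21, 0, 0.06, 0, 0]
    - [-0.24, 0, 0.06, 0, 0]
    - [-0.27, 0, 0.06, 0, 0]
    - [-0.3, 0, 0.06, 0, 0]
    - [-0.34, 0, 0.06, 0, 0]
    - [-0.38, 0, 0.06, 0, 0]
    - [-0.42, 0, 0.06, 0, 0]

```text
clock: 5.82
position: [0.5349, 0.2184, 0.1042]
ee_rot: [0.698, 0.716, 0.0, 0.0]
ft_force: [-0.0, 0.2, 1.1]
grip_width: 0.501
grasp_force: 0.4
```

```bash
python3 - <<'E'
from h import *
o=manip.get_obs(); print({k:np.round(o[k],4) for k in ["clock","position","ft_force"]})
p=camera("top"); P=pts(p); ok=p["depth"]>0
save(p,"top1.png")
Q=P[ok&(abs(P[...,2]-.118)<.006)&(abs(P[...,0]-.535)<.09)]
print(len(Q),Q.min(0).round(3),Q.max(0).round(3))
E
```

```text
{'clock': np.float64(5.825), 'position': array([0.5349, 0.2184, 0.1042]), 'ft_force': array([-6.000e-04,  2.078e-01,  1.118e+00])}
182 [ 0.459 -0.271  0.112] [0.614 0.207 0.124]
```

Call:
carry_out:
  deltas:
    - [-0.04, 0, 0, 0, 0]
    - [-0.08, 0, 0, 0, 0]
    - [-0.13, 0, 0, 0, 0]
    - [-0.18, 0, 0, 0, 0]
    - [-0.23, 0, 0, 0, 0]
    - [-0.28, 0, 0, 0, 0]
    - [-0.33, 0, 0, 0, 0]
    - [-0.38, 0, 0, 0, 0]
    - [-0.43, 0, 0, 0, 0]
    - [-0.48, 0, 0, 0, 0]
    - [-0.53, 0, 0, 0, 0]
    - [-0.58, 0, 0, 0, 0]
    - [-0.63, 0, 0, 0, 0]
    - [-0.68, 0, 0, 0, 0]
    - [-0.73, 0, 0, 0, 0]
    - [-0.78, 0, 0, 0, 0]
    - [-0.83, 0, 0, 0, 0]
    - [-0.87, 0, 0, 0, 0]
    - [-0.91, 0, 0, 0, 0]
    - [-0.94, 0, 0, 0, 0]

```text
clock: 8.38
position: [0.5385, 0.0774, 0.1042]
ee_rot: [0.698, 0.716, -0.0, 0.0]
ft_force: [0.3, 0.5, 0.9]
grip_width: 0.497
grasp_force: 0.5
```

```bash
python3 - <<'E'
from h import *
o=manip.get_obs(); print({k:np.round(o[k],4) for k in ["clock","position","ft_force"]})
A=[]
p=camera("top"); A.append(p["img"][90:240,210:410]); 
P=pts(p); ok=p["depth"]>0
Q=P[ok&(abs(P[...,2]-.118)<.006)&(abs(P[...,0]-.535)<.09)&(P[...,1]>-.2)]
print(len(Q),Q.min(0).round(3),Q.max(0).round(3))
p=camera("side"); A.append(p["img"][70:220,170:370]);
cv2.imwrite("pics/push.png",cv2.cvtColor(cv2.resize(np.hstack(A),(800,300),interpolation=cv2.INTER_CUBIC),cv2.COLOR_RGB2BGR))
E
```

```text
{'clock': np.float64(8.375), 'position': array([0.5385, 0.0774, 0.1042]), 'ft_force': array([0.26  , 0.4699, 0.885 ])}
107 [ 0.463 -0.132  0.112] [0.618 0.065 0.124]
```

View pics/push.png

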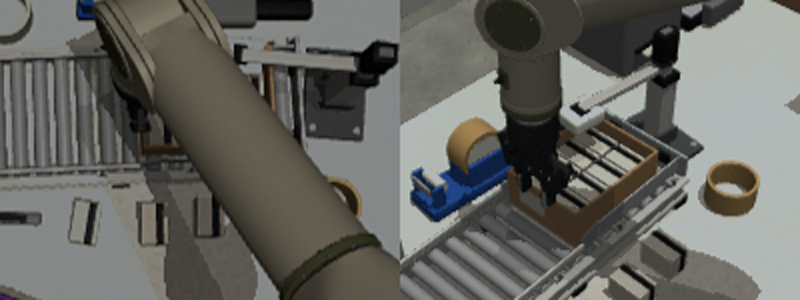

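The carton is tracking straight and the hand is still short of the camera, which sits at (580,118) in the right crop. I'll finish slowly.

Call:
carry_out:
  deltas:
    - [-0.025, 0, 0, 0, 0]
    - [-0.05, 0, 0, 0, 0]
    - [-0.075, 0, 0, 0, 0]
    - [-0.1, 0, 0, 0, 0]
    - [-0.125, 0, 0, 0, 0]
    - [-0.15, 0, 0, 0, 0]
    - [-0.175, 0, 0, 0, 0]
    - [-0.2, 0, 0, 0, 0]
    - [-0.22, 0, 0, 0, 0]
    - [-0.24, 0, 0, 0, 0]
    - [-0.25, 0, 0, 0, 0]
    - [-0.26, 0, 0, 0, 0]

```text
clock: 9.98
position: [0.5396, 0.0388, 0.1042]
ee_rot: [0.698, 0.717, 0.0, 0.0]
ft_force: [0.3, -0.4, 0.0]
grip_width: 0.497
grasp_force: 0.2
```

Call:
carry_out:
  deltas:
    - [-0.01, 0, 0, 0, 0]
    - [-0.02, 0, 0, 0, 0]
    - [-0.03, 0, 0, 0, 0]
    - [-0.04, 0, 0, 0, 0]

```text
clock: 10.48
position: [0.5397, 0.036, 0.1049]
ee_rot: [0.697, 0.718, 0.001, -0.001]
ft_force: [-1.7, 5.6, 8.6]
grip_width: 0.503
grasp_force: 4.3
```

Call:
carry_out:
  deltas:
    - [-0.01, 0, 0, 0, 0]
    - [-0.02, 0, 0, 0, 0]
    - [-0.02, 0, 0, 0, 0]

```text
clock: 10.85
position: [0.5405, 0.0309, 0.1051]
ee_rot: [0.697, 0.717, 0.001, 0.0]
ft_force: [-0.6, 3.5, 5.5]
grip_width: 0.498
grasp_force: 3.0
```

```bash
python3 - <<'E'
from h import *
A=[]
p=camera("side"); P=pts(p); ok=p["depth"]>0
A.append(p["img"][60:210,190:340])
for n,(zl,zh) in {"rim":(.108,.132)}.items():
    for r in outline_of("carton_center",p)[:3]:
        Q=P[r["region"]&ok&(P[...,2]>zl)&(P[...,2]<zh)]
        if len(Q)>20 and abs(Q[:,0].mean()-.537)<.1: print(len(Q),np.percentile(Q,[0,2,50,98,100],axis=0).round(3).tolist())
p=camera("wrist"); 
im=cv2.resize(p["img"],(533,400)); 
im=np.hstack([cv2.resize(A[0],(267,400) if 0 else (267,267)),np.zeros((267,1,3),np.uint8)]) if 0 else np.hstack([cv2.resize(A[0],(360,360),interpolation=cv2.INTER_CUBIC),cv2.resize(p["img"],(440,360))])
cv2.imwrite("pics/home.png",cv2.cvtColor(im,cv2.COLOR_RGB2BGR))
o=manip.get_obs(); print({k:np.round(o[k],4) for k in ["clock","position","ft_force"]})
E
```

```text
402 [[0.465, -0.173, 0.108], [0.466, -0.17, 0.109], [0.493, -0.07, 0.116], [0.614, 0.031, 0.123], [0.622, 0.042, 0.125]]
{'clock': np.float64(11.0), 'position': array([0.5405, 0.0309, 0.1051]), 'ft_force': array([-0.9927,  2.7967,  5.9057])}
```

View pics/home.png

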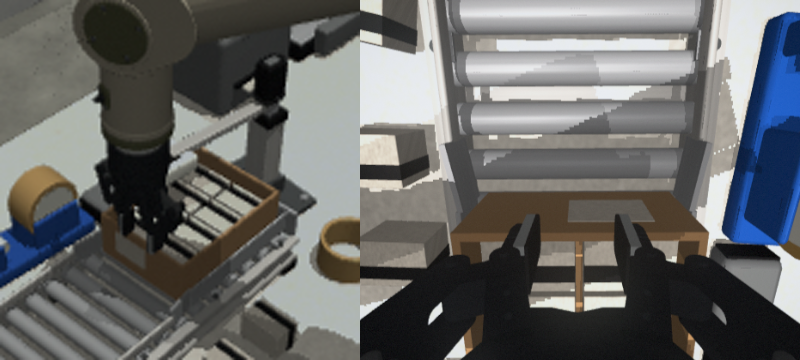

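The fingers sit outside the near wall (wrist crop (520–640,230)). The carton looks to be at y≈-0.081, as expected for home. I'll press a little more to feel the stop.

Call:
carry_out:
  deltas:
    - [-0.01, 0, -0.01, 0, 0]
    - [-0.02, 0, -0.01, 0, 0]
    - [-0.02, 0, -0.01, 0, 0]

```text
clock: 11.38
position: [0.5398, 0.0263, 0.1055]
ee_rot: [0.698, 0.716, -0.0, 0.0]
ft_force: [0.1, 0.6, -0.5]
grip_width: 0.5
grasp_force: 0.0
```

Call:
carry_out:
  deltas:
    - [-0.01, 0, 0, 0, 0]
    - [-0.02, 0, 0, 0, 0]
    - [-0.02, 0, 0, 0, 0]

```text
clock: 11.75
position: [0.54, 0.0236, 0.1056]
ee_rot: [0.698, 0.716, -0.0, 0.0]
ft_force: [0.2, 0.6, -0.0]
grip_width: 0.499
grasp_force: 0.0
```

Call:
carry_out:
  deltas:
    - [-0.01, 0, 0, 0, 0]
    - [-0.02, 0, 0, 0, 0]
    - [-0.02, 0, 0, 0, 0]

```text
clock: 12.12
position: [0.5401, 0.0206, 0.1057]
ee_rot: [0.698, 0.716, -0.0, 0.0]
ft_force: [0.2, -0.4, -0.1]
grip_width: 0.499
grasp_force: 0.0
```

```bash
python3 - <<'E'
from h import *
p=camera("side"); P=pts(p); ok=p["depth"]>0
im=p["img"].astype(int)
m=ok&(abs(P[...,2]-.166)<.008)&(P[...,0]>.54)&(P[...,0]<.63)&(P[...,1]<.02)&(P[...,1]>-.15)
Q=P[m]; print("camera top",len(Q),np.percentile(Q,[1,50,99],axis=0).round(3).tolist())
# far rim and end plate
m=ok&(P[...,0]>.48)&(P[...,0]<.59)&(P[...,1]<-.14)&(P[...,1]>-.24)&(P[...,2]>.06)&(P[...,2]<.15)
v,u=np.nonzero(m)
for i in range(0,len(v),max(1,len(v)//40)): print(u[i],v[i],P[v[i],u[i]].round(3),im[v[i],u[i]])
A=cv2.resize(p["img"][80:180,220:340],(720,600),interpolation=cv2.INTER_CUBIC)
cv2.imwrite("pics/home2.png",cv2.cvtColor(A,cv2.COLOR_RGB2BGR))
E
```

```text
camera top 75 [[0.56, -0.146, 0.158], [0.565, -0.078, 0.169], [0.579, 0.02, 0.174]]
295 109 [ 0.581 -0.239  0.149] [49 49 46]
294 114 [ 0.584 -0.239  0.126] [64 65 61]
295 117 [ 0.579 -0.239  0.116] [62 62 60]
298 120 [ 0.565 -0.24   0.11 ] [61 61 58]
300 122 [ 0.552 -0.236  0.11 ] [67 66 63]
279 125 [ 0.585 -0.163  0.121] [70 58 44]
281 126 [ 0.577 -0.164  0.121] [89 71 53]
283 127 [ 0.569 -0.166  0.119] [114  96  74]
282 128 [ 0.573 -0.165  0.114] [58 45 31]
280 129 [ 0.582 -0.165  0.104] [56 43 30]
279 130 [ 0.585 -0.164  0.098] [55 42 30]
288 130 [ 0.547 -0.167  0.119] [103  83  59]
279 131 [ 0.586 -0.166  0.092] [87 80 69]
288 131 [ 0.545 -0.165  0.117] [66 52 35]
278 132 [ 0.577 -0.15   0.102] [103 101  95]
287 132 [ 0.55  -0.166  0.109] [54 43 29]
276 133 [ 0.583 -0.147  0.097] [16 16 16]
285 133 [ 0.559 -0.166  0.099] [55 44 30]
294 133 [ 0.522 -0.169  0.12 ] [131 104  75]
282 134 [ 0.563 -0.156  0.098] [135 134 123]
291 134 [ 0.53  -0.163  0.114] [56 44 30]
280 135 [ 0.564 -0.147  0.099] [15 16 17]
289 135 [ 0.542 -0.168  0.099] [55 44 30]
298 135 [ 0.505 -0.17   0.121] [113  93  71]
287 136 [ 0.55  -0.168  0.089] [105 100  86]
296 136 [ 0.51  -0.165  0.116] [61 48 34]
286 137 [ 0.544 -0.154  0.098] [36 32 26]
295 137 [ 0.515 -0.167  0.107] [56 43 30]
282 138 [ 0.55  -0.141  0.097] [86 85 79]
291 138 [ 0.533 -0.169  0.091] [84 75 63]
300 138 [ 0.493 -0.167  0.116] [66 51 35]
289 139 [ 0.531 -0.156  0.096] [82 82 75]
298 139 [ 0.501 -0.167  0.107] [55 43 29]
287 140 [ 0.531 -0.146  0.097] [22 22 22]
296 140 [ 0.511 -0.169  0.096] [56 44 31]
287 141 [ 0.528 -0.142  0.097] [159 160 148]
296 141 [ 0.51  -0.168  0.092] [96 88 77]
292 142 [ 0.512 -0.15   0.098] [17 17 17]
291 143 [ 0.509 -0.141  0.101] [114 111 103]
292 144 [ 0.506 -0.143  0.097] [159 161 148]
```

View pics/home2.png

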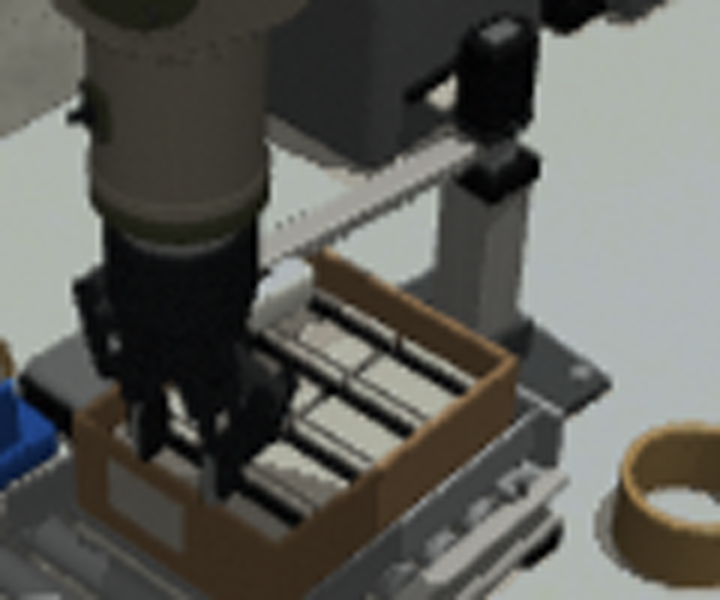

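The view shows the tips at (145,455) and (215,495) right at or inside the near rim, so the fingers may have slipped over the wall. I'll measure near rim and tips.

```bash
python3 - <<'E'
from h import *
for n in ["side","top"]:
    p=camera(n); P=pts(p); ok=p["depth"]>0; im=p["img"].astype(int)
    brown=(im[...,0]-im[...,2]>20)&ok&(P[...,1]>-.02)&(P[...,1]<.08)&(abs(P[...,0]-.54)<.1)&(P[...,2]>.04)&(P[...,2]<.14)
    Q=P[brown]
    for x in np.arange(.46,.63,.02):
        q=Q[abs(Q[:,0]-x)<.01]
        if len(q)>3:
            t=q[np.argsort(-q[:,2])[:4]]; print(n,"x%.2f"%x,len(q),"ymax %.3f ymed %.3f"%(q[:,1].max(),np.median(q[:,1])),"toprow",t.mean(0).round(3))
    blk=(im.max(-1)<45)&ok&(P[...,1]>-.03)&(P[...,1]<.08)&(abs(P[...,0]-.54)<.05)&(P[...,2]>.07)&(P[...,2]<.18)
    q=P[blk]; 
    for z in np.arange(.08,.17,.01):
        s=q[abs(q[:,2]-z)<.005]
        if len(s): print(n,"blk z%.2f"%z,len(s),s.min(0).round(3),s.max(0).round(3))
E
```

```text
side x0.46 121 ymax 0.028 ymed 0.006 toprow [ 0.467 -0.012  0.122]
side x0.48 78 ymax 0.030 ymed 0.027 toprow [0.477 0.024 0.12 ]
side x0.50 77 ymax 0.031 ymed 0.027 toprow [0.497 0.028 0.122]
side x0.52 66 ymax 0.031 ymed 0.028 toprow [0.52  0.028 0.118]
side x0.54 34 ymax 0.031 ymed 0.029 toprow [0.535 0.029 0.122]
side x0.56 30 ymax 0.031 ymed 0.029 toprow [0.561 0.029 0.119]
side x0.58 26 ymax 0.032 ymed 0.030 toprow [0.578 0.03  0.12 ]
side x0.60 69 ymax 0.033 ymed 0.030 toprow [0.601 0.031 0.12 ]
side x0.62 48 ymax 0.033 ymed 0.013 toprow [0.612 0.011 0.12 ]
side blk z0.10 43 [ 0.495 -0.017  0.095] [0.584 0.007 0.102]
side blk z0.12 3 [0.56  0.017 0.122] [0.563 0.029 0.123]
side blk z0.13 23 [0.505 0.012 0.125] [0.562 0.034 0.135]
side blk z0.14 20 [0.504 0.012 0.136] [0.574 0.032 0.144]
side blk z0.15 23 [0.503 0.012 0.146] [0.574 0.034 0.155]
side blk z0.16 26 [0.504 0.014 0.155] [0.583 0.034 0.165]
top x0.46 30 ymax 0.026 ymed 0.004 toprow [0.468 0.002 0.124]
top x0.48 9 ymax 0.026 ymed 0.026 toprow [0.479 0.025 0.123]
top blk z0.08 17 [ 0.49  -0.029  0.075] [0.542 0.03  0.084]
top blk z0.09 9 [ 0.503 -0.028  0.086] [0.546 0.03  0.093]
top blk z0.10 43 [ 0.491 -0.017  0.095] [0.531 0.029 0.105]
top blk z0.11 4 [ 0.492 -0.01   0.105] [0.533 0.029 0.113]
top blk z0.12 5 [0.498 0.028 0.116] [0.508 0.028 0.123]
top blk z0.13 2 [0.506 0.026 0.131] [0.51  0.029 0.135]
top blk z0.15 2 [0.509 0.03  0.148] [0.514 0.031 0.151]
top blk z0.16 1 [0.5   0.026 0.161] [0.5   0.026 0.161]
```

```bash
python3 - <<'E'
from h import *
p=camera("wrist"); P=pts(p); ok=p["depth"]>0; im=p["img"].astype(int)
C=-p["R"].T@p["t"]; print("cam at",C.round(3), np.round(p["R"][2],2))
m=ok&(im.max(-1)<60)&(p["depth"]<.2)
Q=P[m]; print("blk",len(Q),np.percentile(Q,[0,1,50,99,100],axis=0).round(3).tolist())
o=manip.get_obs(); print(px(p,o["position"]),px(p,o["position"]-[0,0,.022]))
A=p["img"]; save(p,"w2.png")
E
```

```text
cam at [0.539 0.089 0.262] [ 0.01 -0.27 -0.96]
blk 45424 [[0.378, -0.07, 0.038], [0.394, -0.012, 0.046], [0.54, 0.032, 0.194], [0.599, 0.14, 0.217], [0.624, 0.148, 0.219]]
[251.48085636 233.6691667 ] [251.57495702 219.2740522 ]
```

View pics/w2.png

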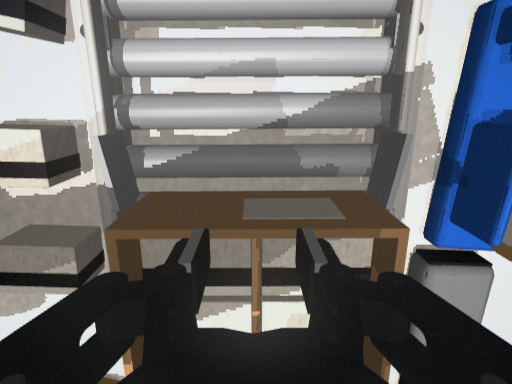

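```bash
python3 - <<'E'
from h import *
p=camera("wrist"); P=pts(p); im=p["img"]
for u in (196,206,302,310):
    for v in range(222,300,8): print(u,v,P[v,u].round(3),im[v,u])
print(px(p,[.5,.028,.12]),px(p,[.5,.0316,.09]),px(p,[.5,.0316,.12]),px(p,[.5,.01,.09]))
E
```

```text
196 222 [0.511 0.029 0.111] [77 60 42]
196 230 [0.514 0.031 0.127] [75 74 73]
196 238 [0.515 0.031 0.136] [71 72 70]
196 246 [0.517 0.032 0.145] [71 72 71]
196 254 [0.518 0.031 0.151] [29 26 25]
196 262 [0.519 0.031 0.157] [26 26 26]
196 270 [0.519 0.027 0.157] [24 26 22]
196 278 [0.519 0.024 0.157] [30 27 27]
196 286 [0.519 0.022 0.159] [34 31 32]
196 294 [0.519 0.018 0.158] [34 34 32]
206 222 [0.516 0.029 0.111] [79 63 45]
206 230 [0.519 0.032 0.127] [30 27 27]
206 238 [0.519 0.029 0.131] [28 27 26]
206 246 [0.519 0.026 0.132] [25 24 23]
206 254 [0.519 0.022 0.133] [26 26 24]
206 262 [0.519 0.019 0.134] [29 28 27]
206 270 [0.519 0.015 0.134] [29 27 25]
206 278 [0.519 0.011 0.136] [32 32 30]
206 286 [ 0.514 -0.016  0.1  ] [118 112 104]
206 294 [ 0.514 -0.021  0.1  ] [161 152 142]
302 222 [0.566 0.031 0.111] [75 58 41]
302 230 [0.563 0.033 0.128] [66 66 65]
302 238 [0.562 0.033 0.136] [30 27 26]
302 246 [0.562 0.031 0.14 ] [28 26 23]
302 254 [0.562 0.028 0.142] [27 27 23]
302 262 [0.562 0.023 0.14 ] [31 29 26]
302 270 [0.562 0.021 0.142] [30 27 28]
302 278 [0.562 0.017 0.143] [35 34 33]
302 286 [0.562 0.013 0.144] [36 33 31]
302 294 [ 0.571 -0.02   0.1  ] [157 152 140]
310 222 [0.57  0.031 0.111] [76 61 43]
310 230 [0.567 0.033 0.127] [74 73 73]
310 238 [0.566 0.033 0.136] [74 75 74]
310 246 [0.564 0.033 0.144] [72 73 72]
310 254 [0.563 0.033 0.151] [31 32 30]
310 262 [0.562 0.033 0.158] [28 26 25]
310 270 [0.562 0.03  0.159] [34 32 33]
310 278 [0.562 0.026 0.158] [38 37 33]
310 286 [0.562 0.023 0.159] [39 39 36]
310 294 [0.563 0.019 0.158] [41 40 38]
[170.67971114 229.9405801 ] [183.47454361 204.17866733] [170.37077574 223.12087643] [184.59046938 238.28946611]
```

Depth from both cameras shows the fingertips at z≈0.122, so they slipped onto the rim top; that was the upward 8 N. The carton is still at y≈-0.072, short of home by nearly 1 cm. I'll lift, back off, go lower and push again.

Call:
carry_out:
  deltas:
    - [0, 0, -0.1, 0, 0]
    - [0.12, 0, -0.1, 0, 0]
    - [0.25, 0, -0.1, 0, 0]
    - [0.25, 0, 0, 0, 0]
    - [0.25, 0, 0.1, 0, 0]
    - [0.25, 0, 0.18, 0, 0]
    - [0.25, 0, 0.18, 0, 0]

```text
clock: 13.25
position: [0.5383, 0.0578, 0.0773]
ee_rot: [0.698, 0.716, -0.001, -0.001]
ft_force: [0.1, -0.8, 1.0]
grip_width: 0.501
grasp_force: 0.0
```

```bash
python3 - <<'E'
from h import *
o=manip.get_obs(); print(o["position"].round(4),o["ft_force"].round(2),o["grip_width"])
p=camera("wrist"); P=pts(p); im=p["img"].astype(int); ok=(p["depth"]>0)&(p["depth"]<.25)
X=o["position"]
m=ok&(abs(P[...,0]-X[0])<.05)&(abs(P[...,1]-X[1])<.014)&(P[...,2]>.055)&(im.max(-1)<85)
Q=P[m]; print("finger",len(Q),np.percentile(Q,[0,1,5],axis=0).round(3).tolist())
b=ok&(im[...,0]-im[...,2]>20)&(P[...,2]>.05)&(P[...,2]<.1)&(abs(P[...,0]-.54)<.08)
print("wall face y",np.median(P[b],0).round(4))
p=camera("side"); P=pts(p); ok=p["depth"]>0; im=p["img"].astype(int)
q=P[ok&(im[...,0]-im[...,2]>20)&(P[...,1]<-.15)&(P[...,1]>-.19)&(P[...,2]>.114)&(P[...,2]<.126)&(abs(P[...,0]-.54)<.07)]
print("far rim",len(q),np.percentile(q[:,1],[0,5,50]).round(3))
E
```

```text
[0.5383 0.0578 0.0773] [ 0.15 -0.76  0.99] 0.5006761639120745
finger 25353 [[0.488, 0.044, 0.092], [0.489, 0.047, 0.1], [0.49, 0.049, 0.113]]
wall face y [0.5295 0.0294 0.0685]
far rim 83 [-0.173 -0.171 -0.167]
```

Call:
carry_out:
  deltas:
    - [-0.03, 0, 0, 0, 0]
    - [-0.06, 0, 0, 0, 0]
    - [-0.09, 0, 0, 0, 0]
    - [-0.11, 0, 0, 0, 0]
    - [-0.125, 0, 0, 0, 0]
    - [-0.14, 0, 0, 0, 0]
    - [-0.15, 0, 0, 0, 0]
    - [-0.15, 0, 0, 0, 0]

```text
clock: 14.35
position: [0.5392, 0.0404, 0.0789]
ee_rot: [0.696, 0.718, 0.002, -0.002]
ft_force: [-1.8, 13.8, -1.1]
grip_width: 0.499
grasp_force: 6.9
```

Call:
carry_out:
  deltas:
    - [-0.01, 0, 0, 0, 0]
    - [-0.02, 0, 0, 0, 0]
    - [-0.03, 0, 0, 0, 0]
    - [-0.03, 0, 0, 0, 0]

```text
clock: 14.85
position: [0.5392, 0.0403, 0.0795]
ee_rot: [0.695, 0.719, 0.004, -0.003]
ft_force: [-2.3, 27.6, 1.7]
grip_width: 0.497
grasp_force: 13.5
```

The stop is felt: 27 N with no travel. I'll ease off slowly, then rise and check.

Call:
carry_out:
  deltas:
    - [0.01, 0, 0, 0, 0]
    - [0.02, 0, 0, 0, 0]
    - [0.03, 0, 0, 0, 0]
    - [0.04, 0, 0, 0, 0]
    - [0.05, 0, 0, 0, 0]
    - [0.06, 0, 0, 0, 0]
    - [0.1, 0, 0, 0, 0]
    - [0.2, 0, 0, 0, 0]
    - [0.3, 0, -0.3, 0, 0.5]
    - [0.3, 0, -0.7, 0, 1]
    - [0.3, 0, -1, 0, 1]
    - [0.3, 0, -1, 0, 1]

```text
clock: 16.35
position: [0.5402, 0.0779, 0.2322]
ee_rot: [0.697, 0.717, 0.002, 0.002]
ft_force: [0.8, -0.2, -0.5]
grip_width: 1.006
grasp_force: 0.0
```

Call:
carry_out:
  deltas:
    - [0, -0.4, -0.8, 0, 1]
    - [0, -1, -0.8, 0, 1]
    - [0, -1, -0.8, 0, 1]
    - [0, -1, -0.8, 0, 1]

```text
clock: 16.85
position: [0.3871, 0.0729, 0.3497]
ee_rot: [0.698, 0.716, -0.0, 0.002]
ft_force: [1.3, -1.3, -1.2]
grip_width: 1.004
grasp_force: 0.0
```

```bash
python3 - <<'E'
from h import *
o=manip.get_obs(); print(o["clock"],o["position"].round(4),o["ft_force"].round(2),o["grip_width"])
A=[]
for n,(x,y) in {"top":(300,95),"side":(245,65)}.items():
    p=camera(n); P=pts(p); ok=p["depth"]>0; im=p["img"].astype(int)
    A.append(cv2.resize(p["img"][y:y+90,x:x+100],(400,360),interpolation=cv2.INTER_CUBIC))
    b=ok&(im[...,0]-im[...,2]>20)&(P[...,2]>.114)&(P[...,2]<.127)&(abs(P[...,0]-.54)<.1)&(abs(P[...,1]+.07)<.13)
    Q=P[b]
    rc=cv2.minAreaRect((Q[:,:2]*1000).astype(np.float32)); print(n,"rim",len(Q),np.round(rc[0],1),np.round(rc[1],1),round(rc[2],2))
    q=P[ok&(abs(P[...,0]-.54)<.07)&(P[...,1]<-.174)&(P[...,1]>-.225)&(P[...,2]>.06)&(P[...,2]<.14)]
    print("plate?",len(q),np.percentile(q,[2,50,98],axis=0).round(3).tolist() if len(q) else "")
    g=P[ok&(P[...,2]>.234)&(P[...,2]<.26)&(abs(P[...,0]-.57)<.04)&(abs(P[...,1]+.255)<.04)]
    rc=cv2.minAreaRect((g[:,:2]*1000).astype(np.float32)); print("grip",len(g),np.round(rc[0],1),np.round(rc[1],1),round(rc[2],1),np.median(g[:,2]).round(3))
    w=P[ok&(im.min(-1)>110)&(P[...,2]>.155)&(P[...,2]<.185)&(abs(P[...,0]-.57)<.06)&(P[...,1]<-.11)&(P[...,1]>-.235)]
    if len(w)>10: print("boom",len(w),np.round(cv2.fitLine((w[:,:2]*1000).astype(np.float32),cv2.DIST_HUBER,0,.01,.01).ravel(),3))
    c=P[ok&(im.min(-1)>110)&(P[...,2]>.155)&(P[...,2]<.175)&(abs(P[...,0]-.57)<.06)&(P[...,1]>-.115)&(P[...,1]<-.02)]
    if len(c): print("cam",len(c),np.percentile(c,[1,50,99],axis=0).round(3).tolist())
cv2.imwrite("pics/chk.png",cv2.cvtColor(np.hstack(A),cv2.COLOR_RGB2BGR))
E
```

```text
16.85 [0.3871 0.0729 0.3497] [ 1.26 -1.31 -1.22] 1.0041146541199495
top rim 213 [542.  -71.4] [151.  200.4] 1.94
plate? 46 [[0.471, -0.184, 0.067], [0.524, -0.181, 0.089], [0.589, -0.179, 0.092]]
grip 150 [ 569.5 -257.1] [36.6 30.7] 83.8 0.242
boom 203 [ 1.01000e-01  9.95000e-01  5.79490e+02 -1.70338e+02]
cam 22 [[0.57, -0.105, 0.17], [0.61, -0.072, 0.173], [0.615, -0.051, 0.175]]
side rim 321 [543.1 -71.5] [152.4 204.4] 1.58
plate? 11 [[0.47, -0.183, 0.067], [0.474, -0.179, 0.086], [0.482, -0.174, 0.112]]
grip 80 [ 570.6 -255.3] [37.  29.7] 79.8 0.241
boom 81 [ 9.90000e-02  9.95000e-01  5.80438e+02 -1.50968e+02]
cam 84 [[0.561, -0.101, 0.169], [0.576, -0.058, 0.173], [0.617, -0.04, 0.175]]
```

View pics/chk.png

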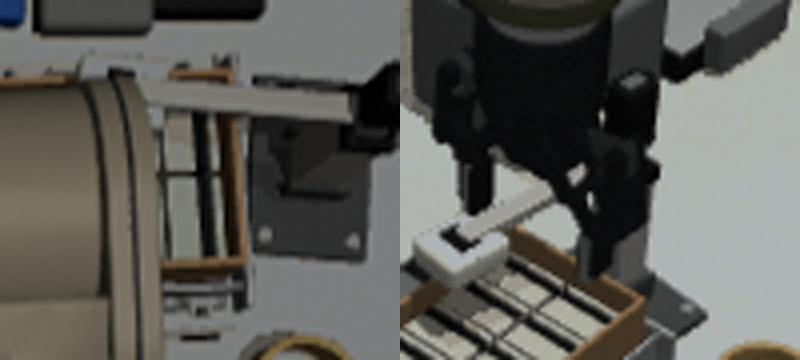

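The carton is home: its far face is at y≈-0.172, with bumpers and then the plate at -0.179, and it was unmoving at 27 N. Grip centre is about (0.570,-0.256), yaw about -5.9°. The finger tip height disagreed with the TCP reading, so I'll check that before grasping.

```bash
python3 - <<'E'
from h import *
o=manip.get_obs(); X=o["position"]; print(X.round(4))
for n in ["side","wrist","top"]:
    p=camera(n); P=pts(p); im=p["img"].astype(int); ok=p["depth"]>0
    m=ok&(abs(P[...,0]-X[0])<.065)&(abs(P[...,1]-X[1])<.015)&(P[...,2]>X[2]-.08)&(P[...,2]<X[2]+.12)
    Q=P[m]
    if len(Q): print(n,len(Q),"z pct",np.percentile(Q[:,2]-X[2],[0,1,5,20]).round(3)); s=Q[Q[:,2]<np.percentile(Q[:,2],5)]; print((s.min(0)-X).round(3),(s.max(0)-X).round(3))
# check base calibration: table height seen from side/top
    t=P[ok&(abs(P[...,2])<.02)]; print(n,"table z",np.median(t[:,2]).round(4))
E
```

```text
[0.3879 0.0725 0.3493]
side 673 z pct [0.025 0.029 0.035 0.052]
[-0.055 -0.008  0.025] [0.049 0.012 0.035]
side table z -0.0002
wrist 26813 z pct [0.025 0.031 0.04  0.065]
[-0.055 -0.012  0.025] [0.057 0.013 0.04 ]
wrist table z 0.0011
top table z 0.0008
```

Both cameras agree: tips stand 25 mm behind the reported TCP when open, against the stated 9 mm ahead. I'll use that (pad centre about TCP+0.034 when closed). Moving above the grip.

Call:
carry_out:
  deltas:
    - [-0.74, 0.38, 0, 0, 1]
    - [-0.74, 0.38, 0, 0, 1]
    - [-0.74, 0.38, 0, 0, 1]

```text
clock: 17.48
position: [0.4499, -0.0417, 0.3459]
ee_rot: [0.7, 0.714, 0.0, -0.003]
ft_force: [-0.4, 1.3, 0.1]
grip_width: 0.998
grasp_force: 0.0
```

Call:
carry_out:
  deltas:
    - [-0.74, 0.38, 0, 0, 1]
    - [-0.74, 0.38, 0, 0, 1]
    - [-0.74, 0.38, 0, 0, 1]

```text
clock: 17.85
position: [0.5095, -0.1509, 0.3448]
ee_rot: [0.7, 0.715, 0.0, -0.004]
ft_force: [-0.2, 0.2, -0.1]
grip_width: 1.001
grasp_force: 0.0
```

Call:
carry_out:
  deltas:
    - [-0.74, 0.38, 0.3, 0.24, 1]
    - [-0.74, 0.38, 0.3, 0.24, 1]
    - [-0.74, 0.38, 0.3, 0.24, 1]
    - [-0.74, 0.38, 0.3, 0.24, 1]

```text
clock: 18.35
position: [0.569, -0.2546, 0.3023]
ee_rot: [0.741, 0.672, 0.001, -0.001]
ft_force: [-0.2, -0.0, -0.1]
grip_width: 0.998
grasp_force: 0.0
```

```bash
python3 - <<'E'
from h import *
o=manip.get_obs(); X=o["position"]; q=o["ee_rot"]; print(o["clock"],X.round(4),q.round(4),np.degrees(2*np.arctan2(q[1],q[0]))-90)
p=camera("wrist"); P=pts(p); ok=p["depth"]>0
g=P[ok&(P[...,2]>.232)&(P[...,2]<.252)&(abs(P[...,0]-.57)<.035)&(abs(P[...,1]+.256)<.035)]
if len(g):
    rc=cv2.minAreaRect((g[:,:2]*1000).astype(np.float32)); print("grip",len(g),np.round(rc[0],1),np.round(rc[1],1),round(rc[2],1),np.median(g[:,2]).round(3))
    print(np.percentile(g,[1,50,99],axis=0).round(3).tolist())
b=P[ok&(P[...,2]>.195)&(P[...,2]<.228)&(abs(P[...,0]-.57)<.035)&(abs(P[...,1]+.256)<.035)]
if len(b): print("body",len(b),np.percentile(b,[1,50,99],axis=0).round(3).tolist())
f=P[ok&(abs(P[...,0]-X[0])<.065)&(abs(P[...,1]-X[1])<.015)&(P[...,2]>.28)&(P[...,2]<.4)]
print("finger min z",np.percentile(f[:,2],[0,1]).round(3))
save(p,"w3.png")
E
```

```text
18.35 [ 0.569  -0.2546  0.3023] [ 7.408e-01  6.718e-01  5.000e-04 -1.500e-03] -5.593420805436011
grip 1940 [ 573.2 -256.4] [35.6 29.6] 84.2 0.243
[[0.558, -0.274, 0.233], [0.573, -0.255, 0.243], [0.588, -0.238, 0.245]]
body 420 [[0.56, -0.267, 0.197], [0.581, -0.24, 0.219], [0.595, -0.238, 0.228]]
finger min z [0.328 0.334]
```

View pics/w3.png

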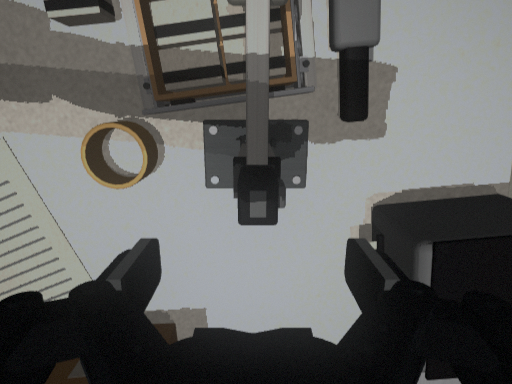

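The wrist view shows the grip at (258,195), with its grey button at (283,193) on the +x side. The fingers at columns 145 and 362 straddle it, with the boom going up the image. Descending.

Call:
carry_out:
  deltas:
    - [-0.01, 0.02, 0.2, 0, 1]
    - [-0.01, 0.02, 0.4, 0, 1]
    - [-0.01, 0.02, 0.6, 0, 1]
    - [-0.01, 0.02, 0.75, 0, 1]
    - [-0.01, 0.02, 0.82, 0, 1]
    - [-0.01, 0.02, 0.82, 0, 1]

```text
clock: 19.15
position: [0.5714, -0.2569, 0.1813]
ee_rot: [0.741, 0.672, 0.0, 0.0]
ft_force: [0.7, -0.8, -0.3]
grip_width: 1.0
grasp_force: 0.0
```

```bash
python3 - <<'E'
from h import *
o=manip.get_obs(); X=o["position"]; print(o["clock"],X.round(4),o["ft_force"].round(2))
A=[]
p=camera("side"); A.append(cv2.resize(p["img"][60:150,255:355],(440,396),interpolation=cv2.INTER_CUBIC))
p=camera("wrist"); A.append(cv2.resize(p["img"][:,100:450],(360,396)))
P=pts(p); ok=p["depth"]>0
g=P[ok&(P[...,2]>.236)&(P[...,2]<.252)&(abs(P[...,0]-.57)<.03)&(abs(P[...,1]+.256)<.03)]
print(len(g),np.percentile(g,[1,50,99],axis=0).round(3).tolist())
for y in (-.26,-.25):
  f=P[ok&(abs(P[...,1]-y)<.005)&(P[...,2]>.2)&(P[...,2]<.232)&(abs(P[...,0]-X[0])<.07)]
  if len(f): print(y,len(f),np.histogram(f[:,0]-X[0],np.arange(-.07,.08,.01)),f[:,2].min())
cv2.imwrite("pics/grip.png",cv2.cvtColor(np.hstack(A),cv2.COLOR_RGB2BGR))
E
```

```text
19.15 [ 0.5714 -0.2569  0.1813] [ 0.72 -0.76 -0.27]
6772 [[0.558, -0.269, 0.237], [0.573, -0.251, 0.243], [0.588, -0.238, 0.245]]
-0.26 1126 (array([  0,   0, 345,   0,   0,   0,   0,   0, 100, 157,   0, 419, 105,
         0,   0]), array([-0.07, -0.06, -0.05, -0.04, -0.03, -0.02, -0.01,  0.  ,  0.01,
        0.02,  0.03,  0.04,  0.05,  0.06,  0.07,  0.08])) 0.20803250205938525
-0.25 1423 (array([  0,  18, 425,   0,   0,   0,   0,   0,  87, 308,   0, 493,  92,
         0,   0]), array([-0.07, -0.06, -0.05, -0.04, -0.03, -0.02, -0.01,  0.  ,  0.01,
        0.02,  0.03,  0.04,  0.05,  0.06,  0.07,  0.08])) 0.2007076974390858
```

View pics/grip.png

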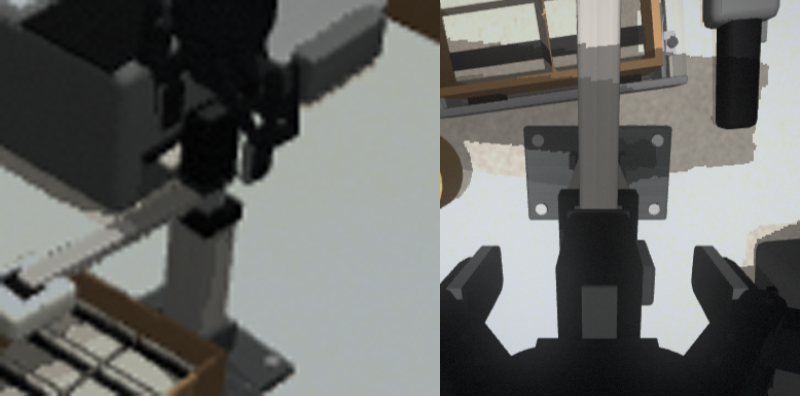

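Call:
carry_out:
  deltas:
    - [0, 0.01, 0.02, 0, 0.5]
    - [0, 0.01, 0.02, 0, 0]
    - [0, 0.01, 0.02, 0, -0.5]
    - [0, 0.01, 0.02, 0, -1]
    - [0, 0.01, 0.02, 0, -1]
    - [0, 0.01, 0.02, 0, -1]
    - [0, 0.01, 0.02, 0, -1]
    - [0, 0.01, 0.02, 0, -1]
  force: 40

```text
clock: 20.25
position: [0.5724, -0.2579, 0.1786]
ee_rot: [0.741, 0.671, -0.0, -0.0]
ft_force: [-6.0, 1.7, 6.8]
grip_width: 0.345
grasp_force: 43.4
```

Width is 29 mm, so the button is flush. Pulling up.

Call:
carry_out:
  deltas:
    - [0, 0, -0.02, 0, -1]
    - [0, 0, -0.05, 0, -1]
    - [0, 0, -0.09, 0, -1]
    - [0, 0, -0.13, 0, -1]
    - [0, 0, -0.13, 0, -1]

```text
clock: 20.88
position: [0.5724, -0.2578, 0.1977]
ee_rot: [0.741, 0.671, -0.0, -0.0]
ft_force: [-3.5, 0.2, -3.5]
grip_width: 0.347
grasp_force: 42.0
```

```bash
python3 - <<'E'
from h import *
o=manip.get_obs(); print(o["clock"],o["position"].round(4),o["ft_force"].round(2),o["grip_width"],o["grasp_force"])
p=camera("wrist"); P=pts(p); ok=p["depth"]>0
g=P[ok&(P[...,2]>.225)&(P[...,2]<.29)&(abs(P[...,0]-.573)<.012)&(abs(P[...,1]+.25)<.012)]
print(len(g),np.percentile(g[:,2],[5,50,95]).round(3))
E
```

```text
20.875 [ 0.5724 -0.2578  0.1977] [-3.54  0.17 -3.5 ] 0.3468473962351393 42.04386569559574
7727 [0.234 0.262 0.288]
```

Call:
carry_out:
  deltas:
    - [0, 0, -0.04, 0, -1]
    - [0, 0, -0.08, 0, -1]
    - [0, 0, -0.12, 0, -1]
    - [0, 0, -0.16, 0, -1]
    - [0, 0, -0.2, 0, -1]
    - [0, 0, -0.24, 0, -1]
    - [0, 0, -0.28, 0, -1]
    - [0, 0, -0.32, 0, -1]
    - [0, 0, -0.36, 0, -1]
    - [0, 0, -0.4, 0, -1]
    - [0, 0, -0.44, 0, -1]
    - [0, 0, -0.48, 0, -1]
    - [0, 0, -0.51, 0, -1]
    - [0, 0, -0.54, 0, -1]
    - [0, 0, -0.56, 0, -1]
    - [0, 0, -0.58, 0, -1]
    - [0, 0, -0.59, 0, -1]
    - [0, 0, -0.59, 0, -1]

```text
clock: 23.18
position: [0.5724, -0.2578, 0.2863]
ee_rot: [0.741, 0.671, -0.0, -0.0]
ft_force: [-6.6, 1.4, -3.1]
grip_width: 0.346
grasp_force: 42.0
```

Call:
carry_out:
  deltas:
    - [0, 0, -0.01, 0, -1]
    - [0, 0, -0.02, 0, -1]
    - [0, 0, -0.02, 0, -1]

```text
clock: 23.55
position: [0.5724, -0.2578, 0.2887]
ee_rot: [0.741, 0.671, -0.0, -0.0]
ft_force: [-5.5, 1.6, -7.2]
grip_width: 0.347
grasp_force: 43.1
```

Call:
carry_out:
  deltas:
    - [0, 0, -0.01, 0, -1]
    - [0, 0, -0.015, 0, -1]
    - [0, 0, -0.015, 0, -1]
    - [0, 0, -0.015, 0, -1]

```text
clock: 24.05
position: [0.5723, -0.2578, 0.2888]
ee_rot: [0.741, 0.671, -0.001, -0.001]
ft_force: [-0.8, 0.3, -25.1]
grip_width: 0.346
grasp_force: 42.1
```

```bash
python3 - <<'E'
from h import *
o=manip.get_obs(); print(o["clock"],o["position"].round(4),o["ft_force"].round(2),o["grip_width"],o["grasp_force"])
p=camera("wrist"); P=pts(p); ok=p["depth"]>0
g=P[ok&(P[...,2]>.33)&(P[...,2]<.37)&(abs(P[...,0]-.573)<.008)&(abs(P[...,1]+.252)<.008)]
print("grip top",len(g),np.percentile(g[:,2],[5,50,95]).round(3))
for n in ["side","top"]:
    p=camera(n); P=pts(p); ok=p["depth"]>0; im=p["img"].astype(int)
    b=ok&(im[...,0]-im[...,2]>20)&(P[...,2]>.114)&(P[...,2]<.127)&(abs(P[...,0]-.54)<.1)&(abs(P[...,1]+.07)<.13)
    Q=P[b]
    if len(Q)>20: rc=cv2.minAreaRect((Q[:,:2]*1000).astype(np.float32)); print(n,"rim",len(Q),np.round(rc[0],1),np.round(rc[1],1),round(rc[2],2),Q[:,1].min().round(4))
    for b in boxes_of("camera",p)[:1]: print("cam",np.round(b["position"],3),b["conf"])
E
```

```text
24.05 [ 0.5723 -0.2578  0.2888] [ -0.77   0.27 -25.07] 0.3460603201575912 42.106421291828156
grip top 2021 [0.352 0.354 0.355]
side rim 363 [543.  -69.7] [152.8 204.2] 1.11 -0.1717
cam [ 0.578 -0.208  0.288] 0.93
top rim 360 [542.4 -70.9] [152.4 200.1] 1.9 -0.1718
cam [ 0.58  -0.146  0.29 ] 0.94
```

Hard top stop reached: the grip top is at 0.354, up 111 mm, and the pull is 25 N with no more travel. The carton hasn't moved. I'll ease the pull slightly and hand in.

Call:
carry_out:
  deltas:
    - [0, 0, 0.006, 0, -1]
    - [0, 0, 0.006, 0, -1]
    - [0, 0, 0.006, 0, -1]
    - [0, 0, 0.006, 0, -1]

```text
clock: 24.8
position: [0.5723, -0.2578, 0.2888]
ee_rot: [0.741, 0.671, -0.0, -0.001]
ft_force: [-1.9, 0.5, -27.2]
grip_width: 0.344
grasp_force: 42.2
```

```bash
python3 - <<'E'
from h import *
o=manip.get_obs(); print(o["clock"],o["position"].round(4),o["ft_force"].round(2),o["grip_width"],o["grasp_force"])
if o["position"][2]>.288 and o["grip_width"]<.37: print(ticket.hand_in())
E
```

```text
24.8 [ 0.5723 -0.2578  0.2888] [ -1.85   0.54 -27.18] 0.34355655677330493 42.158163115382195
the job is handed in; nothing more can be done
None
```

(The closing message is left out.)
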